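# Pack the valve blocks for return

### The job

Pack all the valve blocks lying on the bench into the open carton, coil upwards: two side by side on the floor and, only if there are more, lay the two wooden spacer sticks flat across those two, one either side of their coils, and stand the rest level on the sticks so that nothing rests on a coil; if two blocks are all there are, leave the sticks out of the carton. Then close the carton: fold the near and far flaps down flat first, and only then the left and right flaps over them. Do not knock over or shove either of the two bottles.

Things in the scene. Friction and masses are not known exactly. Their poses are not given: they have to be found in the camera images.
- carton: open cardboard carton, fixed. Origin: centre of its underside, on the bench; x away from the robot, y to the left (turned up to 0.22 rad), z up. Outside 178 (x) by 162 (y) mm, walls and floor 3 mm, inside 172 by 156 by 86 mm deep, rim 89 mm up. Its floor takes two blocks side by side: long sides along x, centres at y = +35 and -35 mm. A flap is hinged on each side of its rim
- block_0: solenoid valve block, all alike: aluminium body 142 (x) by 58 (y) by 22 (z) mm; in the middle of its top a black coil 18 (x) by 26 (y) mm, 22 to 35 mm above the origin, and on it a steel nut, 14 mm across, up to 38 mm. About 0.42 kg; hold it by the coil. Origin: centre of the underside; x along the body, z up
- block_1: solenoid valve block (may be absent), all alike: aluminium body 142 (x) by 58 (y) by 22 (z) mm; in the middle of its top a black coil 18 (x) by 26 (y) mm, 22 to 35 mm above the origin, and on it a steel nut, 14 mm across, up to 38 mm. About 0.42 kg; hold it by the coil. Origin: centre of the underside; x along the body, z up
- block_2: solenoid valve block (may be absent), all alike: aluminium body 142 (x) by 58 (y) by 22 (z) mm; in the middle of its top a black coil 18 (x) by 26 (y) mm, 22 to 35 mm above the origin, and on it a steel nut, 14 mm across, up to 38 mm. About 0.42 kg; hold it by the coil. Origin: centre of the underside; x along the body, z up
- block_3: solenoid valve block (may be absent), all alike: aluminium body 142 (x) by 58 (y) by 22 (z) mm; in the middle of its top a black coil 18 (x) by 26 (y) mm, 22 to 35 mm above the origin, and on it a steel nut, 14 mm across, up to 38 mm. About 0.42 kg; hold it by the coil. Origin: centre of the underside; x along the body, z up
- stick_a: wooden spacer stick, 140 (x) by 20 (y) by 20 (z) mm, 0.05 kg, on the bench. Origin: centre of its underside; x along the stick, z up. On the lower blocks it lies along the carton's y, 34 mm to one side (x) of the carton's middle, the other stick as far to the other side, beside the coils; it is then 4 mm higher than their nuts
- stick_b: wooden spacer stick, 140 (x) by 20 (y) by 20 (z) mm, 0.05 kg, on the bench. Origin: centre of its underside; x along the stick, z up. On the lower blocks it lies along the carton's y, 34 mm to one side (x) of the carton's middle, the other stick as far to the other side, beside the coils; it is then 4 mm higher than their nuts
- flap_near (a joint): angle of the carton's near flap: 0 = flat over the mouth (its stop), 1.57 = upright, to 2.5 = leaning outwards; starts at 1.65 to 1.9. Stiff panel 156 mm wide, 80 mm from hinge to free edge, 3.5 mm thick; hinge 89 mm towards -x of the carton's origin, 89 mm up. Friction (0.03 Nm) keeps it where it is left; pushed inwards from outside, then down, it folds with about 1 N
- flap_near_edge (a point): middle of the free edge of the near flap
- flap_far (a joint): angle of the carton's far flap: 0 = flat over the mouth (its stop), 1.57 = upright, to 2.5 = leaning outwards; starts at 1.65 to 1.9. Stiff panel 156 mm wide, 80 mm from hinge to free edge, 3.5 mm thick; hinge 89 mm towards +x of the carton's origin, 89 mm up. Friction (0.03 Nm) keeps it where it is left; pushed inwards from outside, then down, it folds with about 1 N
- flap_far_edge (a point): middle of the free edge of the far flap
- flap_left (a joint): angle of the carton's left flap: 0 = flat over the mouth (its stop), 1.57 = upright, to 2.5 = leaning outwards; starts at 1.65 to 1.9. Stiff panel 176 mm wide, 80 mm from hinge to free edge, 3.5 mm thick; hinge 81 mm towards +y of the carton's origin, 92.5 mm up. Friction (0.03 Nm) keeps it where it is left; pushed inwards from outside, then down, it folds with about 1 N
- flap_left_edge (a point): middle of the free edge of the left flap
- flap_right (a joint): angle of the carton's right flap: 0 = flat over the mouth (its stop), 1.57 = upright, to 2.5 = leaning outwards; starts at 1.65 to 1.9. Stiff panel 176 mm wide, 80 mm from hinge to free edge, 3.5 mm thick; hinge 81 mm towards -y of the carton's origin, 92.5 mm up. Friction (0.03 Nm) keeps it where it is left; pushed inwards from outside, then down, it folds with about 1 N
- flap_right_edge (a point): middle of the free edge of the right flap
- bottle_methanol: brown reagent bottle, 62 mm diameter, 125 mm tall, a bystander. Origin: centre of its underside
- bottle_rinse: white plastic bottle with a green cap, 58 mm diameter, 140 mm tall, a bystander. Origin: centre of its underside
Mind the look-alikes: they are no part of the job. What is shaped like the stick_a but black is not meant.

How it is judged:
On the way, in this order (a step that is already met when the one before it is completed fails the run):
1. every valve block lies level in the carton, two on the floor and any more on the two sticks (no sticks inside if there are only two blocks) (x of block_0 in the frame of carton between -0.05 and 0.05 m and y of block_0 in the frame of carton between -0.065 and 0.065 m and angle between each of block_0, block_1, block_2, block_3's own z axis and vertical below 0.07 rad and (z of block_0 in the frame of carton below 0.008 m or z of block_0 in the frame of carton between 0.0425 and 0.051 m) and linear speed of each of block_0, block_1, block_2, block_3 below 0.03 m/s and x of block_1 in the frame of carton between -0.05 and 0.05 m and y of block_1 in the frame of carton between -0.065 and 0.065 m and (z of block_1 in the frame of carton below 0.008 m or z of block_1 in the frame of carton between 0.0425 and 0.051 m) and x of block_2 in the frame of carton between -0.05 and 0.05 m and y of block_2 in the frame of carton between -0.065 and 0.065 m and (z of block_2 in the frame of carton below 0.008 m or z of block_2 in the frame of carton between 0.0425 and 0.051 m) and x of block_3 in the frame of carton between -0.05 and 0.05 m and y of block_3 in the frame of carton between -0.065 and 0.065 m and (z of block_3 in the frame of carton below 0.008 m or z of block_3 in the frame of carton between 0.0425 and 0.051 m) and ((z of each of block_0, block_1, block_2, block_3 in the frame of carton below 0.008 m and horizontal distance between each of stick_a, stick_b and carton above 0.13 m) or distance between block_1 and block_2 above 0.01 m or distance between any of block_1, block_2 and block_3 above 0.01 m)), for 0.3 s.
2. the near and far flaps are folded down while the left and right flaps still stand open (value of joint each of flap_near, flap_far below 0.12 rad and value of joint each of flap_left, flap_right above 0.8 rad), for 0.2 s.
At the end, for the whole second after the job is handed in: All blocks present are in the carton, at rest within 0.07 rad of level, on its floor (origin under 8 mm up) or on the sticks (42.5 to 51 mm up); if only two, both on the floor and the sticks over 130 mm from the carton's centre; all flaps within 0.12 rad of flat (all of step 1 and value of joint each of flap_near, flap_far, flap_left, flap_right below 0.12 rad); the robot touches nothing.
It fails at once if one of the two bottles is knocked over or shoved more than 40 mm (angle between any of bottle_methanol, bottle_rinse's own z axis and vertical above 0.5 rad or distance of any of bottle_methanol, bottle_rinse from where it was at the start of the episode above 0.04 m).
Of block_1, block_2, block_3 only 1 to 3 are there at a start; the rules pass over those that are not, and their reading is None.
At some moment in a run one of block_0, block_1, block_2, block_3 may be knocked a few centimetres aside while the robot is not near it.
Once in a run the grip may slacken for a moment while it holds something.
It also fails if it takes over 210 s, if anything falls off the work surface, if the arm or the gripper's body presses on something with over 40 N, if the wrist force passes 120 N, or if a joint passes its speed limit or range.

### The arm

A 6-joint arm with a two-finger parallel gripper is mounted at the origin on the work surface; the furniture and walls round the work are solid. World frame = base frame: x ahead of the robot, y to its left, z up, the work surface at z = 0. Lengths are in m, angles in rad, forces in N, time in s.
With the tool pointing down it reaches from about 0.35 to 0.975 m from the base axis. Payload 4.9 kg.
Tool frame: the origin (TCP) lies on the mounting face of the last link; the fingertips stand 173 mm ahead of it and the grasp point (between the pads) lies 155 mm ahead of it; z points along the fingers, y is the line along which they close (so a half turn about z gives the same grasp; the last joint's range is limited). The gripper opens to 85 mm and grips with 20 to 120 N. Pads are 22 mm wide; open, the fingers measure 114 mm over their backs; the gripper's body (76 mm by 85 mm) begins 54 mm behind the grasp point. The pads swing forward as they close: fully open they stand 13 mm farther back than shut.
Start: joints at [1.101, 0.053, 1.613, -0, 1.476, -0.119], TCP at [0.215, 0.587, 0.405] pointing down, gripper open.
Joint ranges: [-3.01, 3.01], [-1.01, 2.22], [0.06, 2.58], [-1.02, 4.17], [0.09, 2.62], [-3.14, 3.14]. Speed limits (rad/s): [2.57, 2.57, 3.14, 3.14, 3.14, 3.14].

### API

Orientations are given as a rotation vector (axis times angle).
In Python, from station import monitor, eyes, finish_job gives the robot as it stands. The module is installed in compiled form; this text tells all that it offers.
- The arm moves only by the tool step_arm, never from a script. Its argument "commands" is a list of rows, each a list of 3 entries, a list of its own where there are three numbers: the opening in per cent of the stroke, from 0 (shut) to 100 (fully open), then the shift along the tool's x, y, z in mm, then the turn about the tool's z in degrees. In form: [[hand, [x, y, z], yaw], ...]. A call has 1 to 12 rows; each row is the pose to reach, as a shift and turn from the pose commanded when the call began, along the tool's axes at that moment; what a row does not reach only later rows make up. A row lasts 1/8 s, in which the tool goes at most 62.5 mm and 10.7 degrees, less where a joint would pass 70% of its speed; a pose out of reach is approached as far as the arm can. A call with a gripper value outside its range is refused whole. The fingers move at their own pace and stop on an object; "squeeze" is the grip in N (left out, the last holds). Time passes only in rows, so rows that repeat a pose let the fingers close. It gives the time, the measured TCP pose, the force, the opening and the grip force at its end, in the units of the state.
- monitor.get_obs(): the state, without advancing time (a new reading comes with each control period).
- eyes.get_image(name): name is "scene" or "top" or "wrist"; returns the picture (400x640x3 uint8, red, green, blue); there is no depth.
- eyes.camera_info(name): a dict with "camera_matrix" (3x3 intrinsics, pixels), "extrinsics" (4x4, takes a point from camera to world coordinates). Camera axes: x right, y down, z forward; pixel columns grow to the right and rows downward; lengths in m; the calibration is good to about 2 mm. A picture is of the moment at which its call begins: read the wrist's pose just before it. camera_info takes no time and is no camera call; for the wrist camera it gives the pose at the moment of the call.
- finish_job(): hands the job in; it is judged then, once.
The state is a dict: "t": time; "q": joint angles; "dq": joint speeds; "effort": joint torques, N m; "tool_pos": TCP position; "tool_rot": TCP orientation; "contact_force": force on the tool from outside, world axes, zero at the start; "wrist_torque": the same for the moment, N m; "opening": finger opening in m; "grip_force": force on a finger pad.
Only numpy, scipy, OpenCV 4.12 (cv2) and the standard library are available. Lean on these libraries where they do the work, as an engineer would, in place of code of your own. Each camera call takes 0.05 s, during which the arm holds its last target. There are 200 camera calls.

## Working session

There is one attempt and no reset: what is moved stays moved. The work goes in short steps, Python scripts to look and compute and a tool call to move; the robot and the scene stay as the last step left them, time stands still between calls to the robot, and variables do not carry over. Pictures are saved under pics/ and viewed, at most 14 in all, crops included, and the job is handed in when it is done.

Besides the shell and the picture viewer there is one more tool, called after "Call:" by a JSON object that holds its "method" and its "body", one argument or row to a line. step_arm: Moves the arm, as the interface text tells. Its arguments: {"type":"object","properties":{"commands":{"type":"array"},"squeeze":{"type":"number"}},"required":["commands"]}

```bash
mkdir -p pics; python3 - <<'E'
from station import monitor, eyes
import cv2
for n in ["scene","top"]:
    im=eyes.get_image(n); cv2.imwrite(f"pics/{n}0.png",im[:,:,::-1])
    c=eyes.camera_info(n); print(n,c["camera_matrix"],c["extrinsics"])
print(monitor.get_obs())
E
```

```text
scene [[504.85154495   0.         323.19741033]
 [  0.         504.85154495 201.11949762]
 [  0.           0.           1.        ]] [[ 0.88033431 -0.2308207   0.41440717 -0.05344432]
 [-0.47435167 -0.42576655  0.77052796 -0.96808287]
 [-0.0014131  -0.87489694 -0.48430709  0.80089493]
 [ 0.          0.          0.          1.        ]]
top [[474.5646575    0.         328.75816453]
 [  0.         474.5646575  200.37997602]
 [  0.           0.           1.        ]] [[-0.01741804 -0.99438644  0.10436576  0.3681246 ]
 [-0.99981285  0.0164434  -0.01019185  0.16173009]
 [ 0.00841851 -0.10452375 -0.99448676  1.86442661]
 [ 0.          0.          0.          1.        ]]
{'t': 0.1, 'q': array([ 1.10097542e+00,  5.33279804e-02,  1.61415743e+00, -5.46417131e-06,
        1.47601349e+00, -1.18998093e-01]), 'dq': array([-0.00069573, -0.0019536 , -0.00314556,  0.00021621, -0.00115821,
        0.0016502 ]), 'effort': array([ 4.41319944e-04, -3.94906604e+01, -3.71361601e+01, -1.34955080e-04,
        3.93336217e-03,  1.04240081e-05]), 'tool_pos': array([0.21468392, 0.58671658, 0.40356218]), 'tool_rot': array([-5.48152877e-01, -3.09284369e+00,  2.86747314e-03]), 'contact_force': array([0.35568524, 0.33454003, 0.8156788 ]), 'wrist_torque': array([-0.01139971, -0.04231268,  0.01722214]), 'grip_force': 0.0, 'opening': 0.08539365337887601}
```

View pics/top0.png

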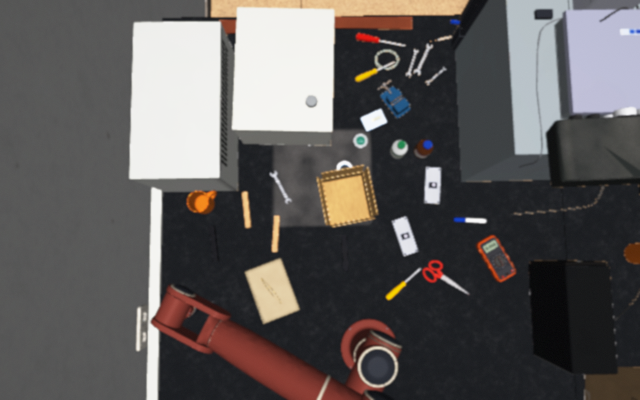

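View pics/scene0.png

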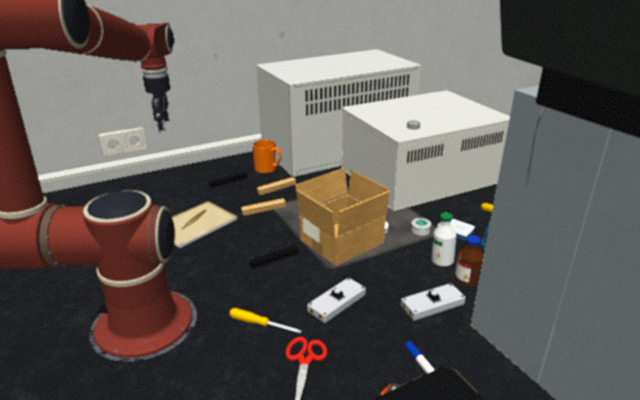

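```bash
cat > h.py <<'E'
import numpy as np, cv2
from station import monitor, eyes
from scipy.spatial.transform import Rotation as R
def ray(c,u,v):
    K=c["camera_matrix"];E=c["extrinsics"]
    d=E[:3,:3]@np.linalg.solve(K,[u,v,1.0]); return E[:3,3],d
def onplane(c,u,v,z):
    o,d=ray(c,u,v); return o+d*(z-o[2])/d[2]
def proj(c,p):
    E=np.linalg.inv(c["extrinsics"]); q=c["camera_matrix"]@(E[:3,:3]@np.asarray(p,float)+E[:3,3]); return q[:2]/q[2]
def blocks(im,c,z=0.022,roi=None,amin=300,thr=150):
    hsv=cv2.cvtColor(im,cv2.COLOR_RGB2HSV)
    m=((hsv[...,1]<60)&(hsv[...,2]>thr)).astype(np.uint8)
    if roi: 
        k=np.zeros_like(m);k[roi[1]:roi[3],roi[0]:roi[2]]=1;m*=k
    out=[]
    for t in cv2.findContours(m,cv2.RETR_EXTERNAL,cv2.CHAIN_APPROX_NONE)[0]:
        if cv2.contourArea(t)<amin: continue
        w=np.array([onplane(c,u,v,z)[:2] for u,v in t[:,0,:]],np.float32)*1000
        (cx,cy),(a,b),th=cv2.minAreaRect(w)
        if a<b: a,b,th=b,a,th+90
        out.append((round(cx,1),round(cy,1),round(a,1),round(b,1),round((th+90)%180-90,1),cv2.boundingRect(t)))
    return out
def tool():
    o=monitor.get_obs(); return o["tool_pos"],R.from_rotvec(o["tool_rot"]).as_matrix()
def delta(x,y,z,yaw=None):
    """target TCP in world (m), yaw: world angle (deg) of tool y axis (mod 180) -> shift mm in tool axes, turn deg"""
    p,M=tool(); s=M.T@(np.array([x,y,z])-p)*1000
    t=0
    if yaw is not None:
        cur=np.degrees(np.arctan2(M[1,1],M[0,1])); t=-((yaw-cur+90)%180-90)
    return np.round(s,1),round(t,1),'norm',round(np.linalg.norm(s)),'z',np.round(M[:,2],3)
E
python3 - <<'E'
from h import *
im=eyes.get_image("top");c=eyes.camera_info("top")
print(blocks(im,c,roi=(380,120,470,270)))
s=im[110:280,230:480]; cv2.imwrite("pics/t1.png",cv2.resize(s,None,fx=3.2,fy=3.2,interpolation=cv2.INTER_CUBIC)[...,::-1])
w=eyes.camera_info("wrist"); p,M=tool(); print("camera in tool",M.T@(w["extrinsics"][:3,3]-p), M.T@w["extrinsics"][:3,:3],w["camera_matrix"][0,0],M)
for u,v in [(348,197),(247,210),(275,233)]: print(onplane(c,u,v,0.0))
E
```

```text
[(418.9, -149.3, 143.7, 60.4, 17.6, (393, 217, 24, 39)), (615.9, -265.3, 143.2, 59.0, -2.4, (425, 167, 16, 37))]
camera in tool [0.08355593 0.00014048 0.03009116] [[ 1.04029554e-03 -9.44823803e-01 -3.27577318e-01]
 [ 9.99999346e-01  8.27233084e-04  7.89753555e-04]
 [-4.75195162e-04 -3.27577925e-01  9.44824046e-01]] 311.57673617000444 [[-9.39092304e-01  3.43664234e-01 -7.33352585e-04]
 [ 3.43664963e-01  9.39091211e-01 -1.44613853e-03]
 [ 1.91698877e-04 -1.61008515e-03 -9.99998685e-01]]
[0.57596612 0.06629859 0.        ]
[0.53103623 0.46508329 0.        ]
[0.43876497 0.35548749 0.        ]
```

View pics/t1.png

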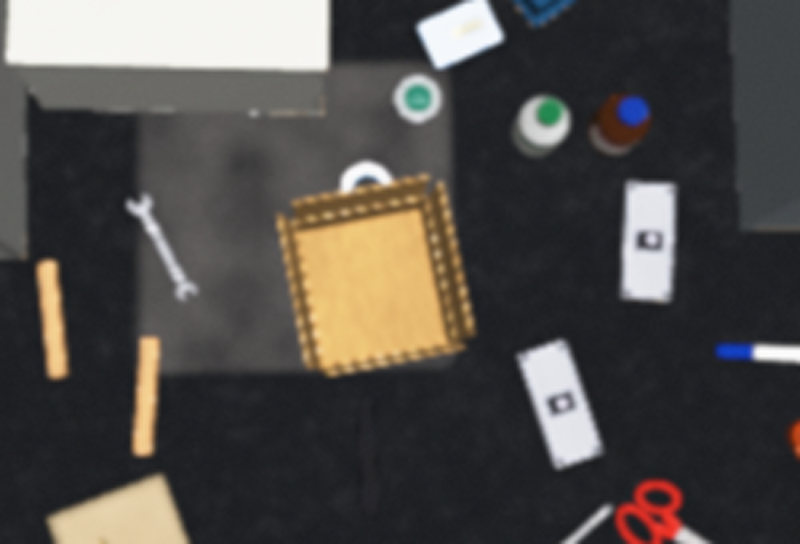

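```bash
python3 - <<'E'
from h import *
print(delta(.56,.04,.46,10))
E
```

```text
(array([-512.2, -394.9,  -55.7]), np.float64(59.9), 'norm', 649, 'z', array([-0.001, -0.001, -1.   ]))
```

Call:
{"method": "step_arm", "body": {
  "commands": [
    [100,[-512,-395,-56],60],
    [100,[-512,-395,-56],60],
    [100,[-512,-395,-56],60],
    [100,[-512,-395,-56],60],
    [100,[-512,-395,-56],60],
    [100,[-512,-395,-56],60],
    [100,[-512,-395,-56],60],
    [100,[-512,-395,-56],60],
    [100,[-512,-395,-56],60],
    [100,[-512,-395,-56],60],
    [100,[-512,-395,-56],60],
    [100,[-512,-395,-56],60]
  ]
}}

```text
t: 1.65
tool_pos: [0.5603, 0.0391, 0.4603]
tool_rot: [-2.023, -2.402, 0.0]
contact_force: [-0.2, 0.8, -0.3]
opening: 0.0857
grip_force: 0.0
```

```bash
python3 - <<'E'
from h import *
c=eyes.camera_info("wrist");im=eyes.get_image("wrist");cv2.imwrite("pics/w1.png",im[...,::-1])
np.savez("w1.npz",im=im,K=c["camera_matrix"],E=c["extrinsics"])
E
```

```text
(no output)
```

View pics/w1.png

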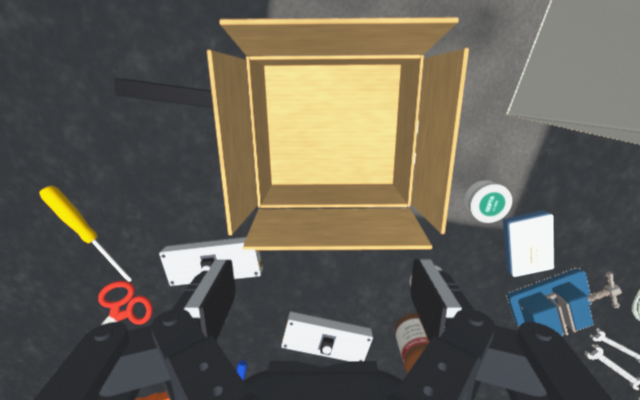

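```bash
python3 - <<'E'
from h import *
d=np.load("w1.npz");im=d["im"];c=dict(camera_matrix=d["K"],extrinsics=d["E"])
hsv=cv2.cvtColor(im,cv2.COLOR_RGB2HSV);print(hsv[120,330],hsv[230,330],hsv[130,230],hsv[195,330])
m=((hsv[...,2]>195)&(hsv[...,1]>60)&(hsv[...,0]<40)).astype(np.uint8)
m[:60]=0;m[190:]=0;m[:,:258]=0;m[:,405:]=0
m=cv2.morphologyEx(m,cv2.MORPH_OPEN,np.ones((5,5)))
t=max(cv2.findContours(m,0,cv2.CHAIN_APPROX_NONE)[0],key=cv2.contourArea)
w=np.array([onplane(c,u,v,.003)[:2] for u,v in t[:,0]],np.float32)*1000
print("floor",cv2.minAreaRect(w),cv2.boundingRect(t))
P=np.array([onplane(c,u,v,.089)[:2] for u,v in [(249,57),(422,57),(411,205),(260,206)]])*1000
print("rim",P.round(1),P.mean(0),np.linalg.norm(P-np.roll(P,1,0),axis=1),[np.degrees(np.arctan2(*(P[b]-P[a])[::-1])) for a,b in((0,1),(3,2))])
t1=eyes.get_image("top");print(blocks(t1,eyes.camera_info("top"),roi=(380,120,470,270)))
print([delta(.4188,-.1493,.3,17.6)])
E
```

```text
[ 24  99 245] [ 18 119 144] [ 18 117 129] [ 18 118 134]
floor ((567.6214599609375, 76.49188995361328), (173.12387084960938, 157.03746032714844), 10.197053909301758) (265, 65, 135, 120)
rim [[468.8 140.1]
 [639.8 169.8]
 [670.4  14.4]
 [496.7 -17. ]] [568.91938631  76.80682278] [159.5625852  173.47238891 158.37842042 176.51137901] [np.float64(9.8369513010764), np.float64(10.234495103597295)]
[(418.9, -149.3, 143.7, 60.4, 17.6, (393, 217, 24, 39)), (615.9, -265.3, 143.2, 59.0, -2.4, (425, 167, 16, 37))]
[(array([-163.1, -171.2,  160.3]), np.float64(-7.7), 'norm', 286, 'z', array([-0.001,  0.001, -1.   ]))]
```

Call:
{"method": "step_arm", "body": {
  "commands": [
    [60,[-163,-171,60],-8],
    [60,[-163,-171,60],-8],
    [60,[-163,-171,60],-8],
    [60,[-163,-171,60],-8],
    [60,[-163,-171,160],-8],
    [60,[-163,-171,160],-8],
    [60,[-163,-171,160],-8]
  ]
}}

```text
t: 2.62
tool_pos: [0.418, -0.148, 0.2972]
tool_rot: [-1.842, -2.536, 0.001]
contact_force: [0.5, -0.3, 0.4]
opening: 0.0512
grip_force: 0.0
```

```bash
python3 - <<'E'
from h import *
c=eyes.camera_info("wrist");im=eyes.get_image("wrist");cv2.imwrite("pics/w2.png",im[...,::-1])
print(blocks(im,c,amin=1500)); print(tool()[0], proj(c,[.4189,-.1493,.038]))
E
```

```text
[(423.3, -150.0, 142.2, 58.9, 17.0, (242, 167, 175, 69))]
[ 0.41910846 -0.14859311  0.30001319] [323.37373172 206.62622536]
```

View pics/w2.png

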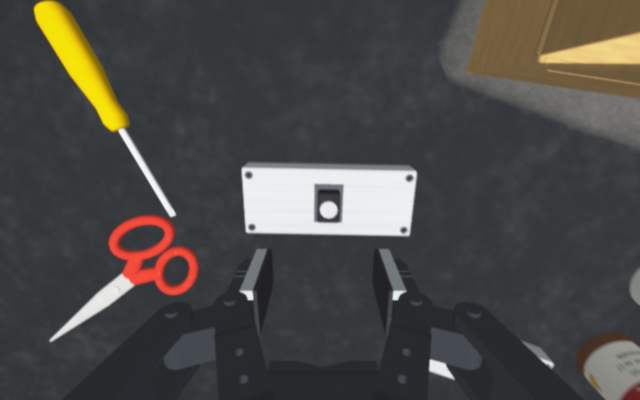

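```bash
python3 - <<'E'
from h import *
c=eyes.camera_info("wrist");im=eyes.get_image("wrist")
print(blocks(im,c,amin=1500)); print(onplane(c,328.5,209.5,.038))
b=blocks(im,c,amin=1500)[0]
print(delta(b[0]/1e3,b[1]/1e3,.196,b[4]))
E
```

```text
[(423.2, -149.9, 142.0, 58.8, 17.0, (240, 163, 174, 69))]
[ 0.42615488 -0.15266828  0.038     ]
(array([ -1.7,   2.8, 105.9]), np.float64(1.0), 'norm', 106, 'z', array([ 0.001, -0.   , -1.   ]))
```

Call:
{"method": "step_arm", "body": {
  "commands": [
    [60,[-2,3,50],1],
    [60,[-2,3,90],1],
    [60,[-2,3,105],1],
    [60,[-2,3,105],1],
    [0,[-2,3,105],1],
    [0,[-2,3,105],1],
    [0,[-2,3,105],1],
    [0,[-2,3,105],1],
    [0,[-2,3,105],1]
  ],
  "squeeze": 70
}}

```text
t: 3.85
tool_pos: [0.4237, -0.1516, 0.1981]
tool_rot: [1.869, 2.522, -0.001]
contact_force: [-3.4, -0.1, 7.7]
opening: 0.0159
grip_force: 70.3
```

Call:
{"method": "step_arm", "body": {
  "commands": [
    [0,[0,0,-30],0],
    [0,[0,0,-80],0],
    [0,[0,0,-140],0],
    [0,[0,0,-200],0],
    [0,[0,0,-200],0],
    [0,[0,0,-200],0]
  ]
}}

```text
t: 4.6
tool_pos: [0.4224, -0.1507, 0.3945]
tool_rot: [-1.87, -2.522, 0.0]
contact_force: [-0.1, 0.6, -5.2]
opening: 0.0157
grip_force: 69.4
```

```bash
python3 - <<'E'
from h import *
print(tool()[0],monitor.get_obs()["opening"],monitor.get_obs()["contact_force"]); print(delta(.5618,.1101,.4,10.1),delta(.5618,.1101,.201,10.1))
E
```

```text
[ 0.42240836 -0.15067467  0.39451791] 0.015693722510091577 [-0.11396559  0.63576931 -5.17415108]
(array([209. , 209.2,  -5.5]), np.float64(6.8), 'norm', 296, 'z', array([-0.001,  0.001, -1.   ])) (array([208.8, 209.4, 193.5]), np.float64(6.8), 'norm', 353, 'z', array([-0.001,  0.001, -1.   ]))
```

Call:
{"method": "step_arm", "body": {
  "commands": [
    [0,[40,40,-5],7],
    [0,[80,80,-5],7],
    [0,[120,120,-5],7],
    [0,[160,160,-5],7],
    [0,[190,190,-5],7],
    [0,[209,209,-5],7],
    [0,[209,209,-5],7],
    [0,[209,209,-5],7]
  ]
}}

```text
t: 5.6
tool_pos: [0.5615, 0.1095, 0.398]
tool_rot: [-2.02, -2.402, 0.006]
contact_force: [0.3, 0.5, -4.6]
opening: 0.016
grip_force: 69.8
```

```bash
python3 - <<'E'
from h import *
im=eyes.get_image("wrist");cv2.imwrite("pics/w3.png",im[...,::-1])
print(tool()[0],monitor.get_obs()["opening"]);print(delta(.5618,.1101,.201,10.1))
E
```

```text
[0.56153517 0.10914015 0.39869071] 0.015702466089142
(array([  0.9,   1.1, 197.7]), np.float64(-0.2), 'norm', 198, 'z', array([-0.004, -0.001, -1.   ]))
```

View pics/w3.png

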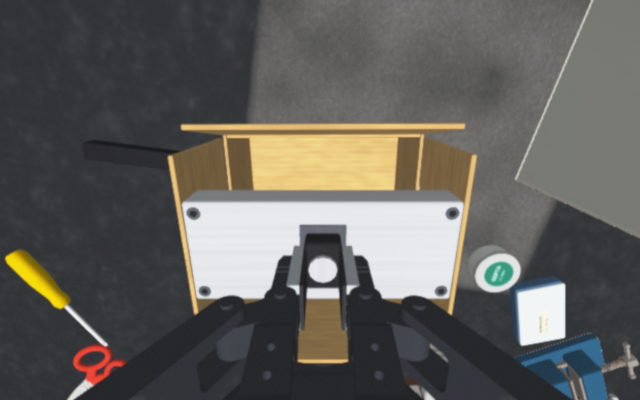

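Call:
{"method": "step_arm", "body": {
  "commands": [
    [0,[-1,1,60],0],
    [0,[-1,1,110],0],
    [0,[-1,1,140],0],
    [0,[-1,1,160],0],
    [0,[-1,1,175],0],
    [0,[-1,1,185],0],
    [0,[-1,1,190],0],
    [0,[-1,1,190],0]
  ]
}}

```text
t: 6.65
tool_pos: [0.5635, 0.1091, 0.2111]
tool_rot: [2.021, 2.405, 0.001]
contact_force: [-0.1, 1.0, -4.1]
opening: 0.0158
grip_force: 69.8
```

Call:
{"method": "step_arm", "body": {
  "commands": [
    [0,[0,0,4],0],
    [0,[0,0,8],0],
    [0,[0,0,9],0],
    [0,[0,0,9],0]
  ]
}}

```text
t: 7.15
tool_pos: [0.5632, 0.109, 0.2016]
tool_rot: [-2.021, -2.405, 0.0]
contact_force: [-0.0, -1.0, -4.9]
opening: 0.016
grip_force: 69.9
```

Call:
{"method": "step_arm", "body": {
  "commands": [
    [0,[0,0,1],0],
    [0,[0,0,2],0],
    [0,[0,0,2],0],
    [0,[0,0,2],0]
  ]
}}

```text
t: 7.65
tool_pos: [0.5635, 0.1091, 0.2011]
tool_rot: [-2.021, -2.405, 0.0]
contact_force: [-5.4, -0.4, 6.3]
opening: 0.0154
grip_force: 71.1
```

Touched down (force reversed). Release and go up.

Call:
{"method": "step_arm", "body": {
  "commands": [
    [30,[0,0,0],0],
    [50,[0,0,0],0],
    [50,[0,0,0],0],
    [50,[0,0,-40],0],
    [50,[0,0,-100],0],
    [50,[0,0,-160],0],
    [50,[0,0,-200],0],
    [50,[0,0,-200],0]
  ]
}}

```text
t: 8.65
tool_pos: [0.5642, 0.1091, 0.4051]
tool_rot: [2.017, 2.4, 0.01]
contact_force: [-0.2, 0.4, -0.4]
opening: 0.0428
grip_force: 0.0
```

```bash
python3 - <<'E'
from h import *
t1=eyes.get_image("top");print(blocks(t1,eyes.camera_info("top"),roi=(380,120,470,270)))
im=eyes.get_image("wrist");cv2.imwrite("pics/w4.png",im[...,::-1])
print(tool()[0],monitor.get_obs()["opening"])
print(delta(.6159,-.2653,.32,-2.4))
E
```

```text
[(615.9, -265.3, 143.2, 59.0, -2.4, (425, 167, 16, 37))]
[0.56317614 0.10899355 0.39952782] 0.042840356235804726
(array([-377.8,  -12.4,   79.5]), np.float64(12.3), 'norm', 386, 'z', array([ 0.,  0., -1.]))
```

View pics/w4.png

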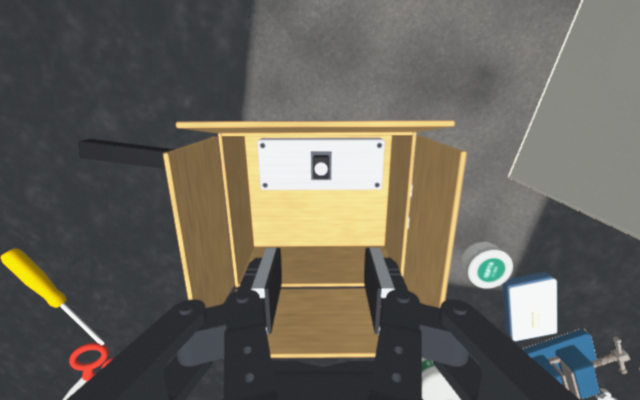

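Call:
{"method": "step_arm", "body": {
  "commands": [
    [60,[-60,-2,0],3],
    [60,[-120,-4,0],6],
    [60,[-180,-6,0],9],
    [60,[-240,-8,0],12],
    [60,[-300,-10,0],12],
    [60,[-355,-12,20],12],
    [60,[-378,-12,60],12],
    [60,[-378,-12,80],12],
    [60,[-378,-12,80],12],
    [60,[-378,-12,80],12]
  ]
}}

```text
t: 10.0
tool_pos: [0.6168, -0.2644, 0.3207]
tool_rot: [2.259, 2.181, 0.001]
contact_force: [-0.6, -0.9, 0.2]
opening: 0.0513
grip_force: 0.0
```

```bash
python3 - <<'E'
from h import *
c=eyes.camera_info("wrist");im=eyes.get_image("wrist")
c=eyes.camera_info("wrist");im=eyes.get_image("wrist");cv2.imwrite("pics/w5.png",im[...,::-1])
for b in blocks(im,c,amin=1500):print(b,delta(b[0]/1e3,b[1]/1e3,.197,b[4]))
print(tool()[0])
E
```

```text
(620.0, -264.4, 142.3, 59.0, -4.6, (244, 152, 162, 69)) (array([  0.5,   2.6, 124.9]), np.float64(2.6), 'norm', 125, 'z', array([ 0.003, -0.002, -1.   ]))
(794.7, -142.9, 88.6, 40.0, -1.9, (483, 0, 127, 59)) (array([128.1, 172.9, 125.2]), np.float64(-0.1), 'norm', 249, 'z', array([ 0.003, -0.002, -1.   ]))
[ 0.61703555 -0.26464643  0.32192038]
```

Call:
{"method": "step_arm", "body": {
  "commands": [
    [60,[0,3,50],3],
    [60,[0,3,100],3],
    [60,[0,3,123],3],
    [60,[0,3,123],3],
    [0,[0,3,123],3],
    [0,[0,3,123],3],
    [0,[0,3,123],3],
    [0,[0,3,123],3],
    [0,[0,3,123],3]
  ]
}}

```text
t: 11.22
tool_pos: [0.6203, -0.2661, 0.1999]
tool_rot: [2.316, 2.118, 0.001]
contact_force: [-2.1, 0.6, 5.9]
opening: 0.0155
grip_force: 71.1
```

Call:
{"method": "step_arm", "body": {
  "commands": [
    [0,[0,0,-30],0],
    [0,[0,0,-80],0],
    [0,[0,0,-140],0],
    [0,[0,0,-200],0],
    [0,[0,0,-205],0],
    [0,[0,0,-205],0]
  ]
}}

```text
t: 11.98
tool_pos: [0.6191, -0.2654, 0.4012]
tool_rot: [-2.318, -2.12, 0.0]
contact_force: [0.3, 0.7, -4.1]
opening: 0.0153
grip_force: 70.0
```

```bash
python3 - <<'E'
from h import *
print(tool()[0],monitor.get_obs()["opening"]); print(delta(.5738,.0431,.4,10.1))
E
```

```text
[ 0.61914438 -0.26541605  0.40122372] 0.0153247170079141
(array([303.3, -72.6,   1.3]), np.float64(-15.2), 'norm', 312, 'z', array([-0.,  0., -1.]))
```

Call:
{"method": "step_arm", "body": {
  "commands": [
    [0,[50,-12,0],-4],
    [0,[105,-25,0],-8],
    [0,[160,-38,0],-12],
    [0,[215,-51,0],-15],
    [0,[260,-62,0],-15],
    [0,[290,-69,0],-15],
    [0,[303,-73,0],-15],
    [0,[303,-73,0],-15],
    [0,[303,-73,0],-15]
  ]
}}

```text
t: 13.1
tool_pos: [0.5738, 0.0418, 0.4008]
tool_rot: [-2.022, -2.403, 0.002]
contact_force: [0.0, -0.1, -3.7]
opening: 0.0156
grip_force: 70.0
```

```bash
python3 - <<'E'
from h import *
im=eyes.get_image("wrist");cv2.imwrite("pics/w6.png",im[...,::-1])
print(tool()[0],monitor.get_obs()["opening"]); print(delta(.5738,.0431,.202,10.1))
E
```

```text
[0.57382671 0.04165615 0.40115204] 0.015748062270523527
(array([  1.5,   0.4, 199.2]), np.float64(-0.3), 'norm', 199, 'z', array([-0.001, -0.   , -1.   ]))
```

View pics/w6.png

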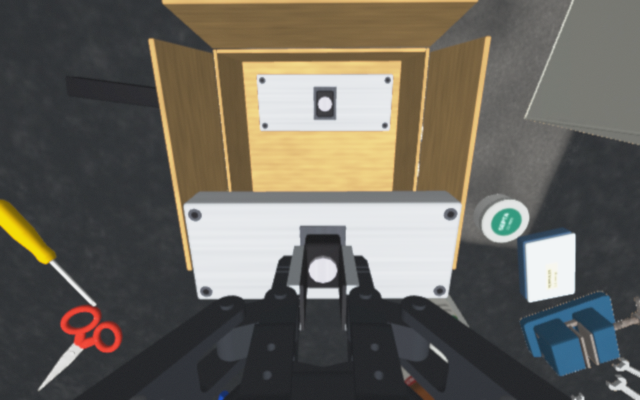

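Call:
{"method": "step_arm", "body": {
  "commands": [
    [0,[1,0,60],0],
    [0,[1,0,110],0],
    [0,[1,0,140],0],
    [0,[1,0,165],0],
    [0,[1,0,180],0],
    [0,[1,0,188],0],
    [0,[1,0,194],0],
    [0,[1,0,194],0]
  ]
}}

```text
t: 14.15
tool_pos: [0.5737, 0.0437, 0.2081]
tool_rot: [2.021, 2.404, 0.0]
contact_force: [-0.1, 1.0, -3.1]
opening: 0.0156
grip_force: 69.9
```

Call:
{"method": "step_arm", "body": {
  "commands": [
    [0,[0,0,2],0],
    [0,[0,0,4],0],
    [0,[0,0,4],0]
  ]
}}

```text
t: 14.52
tool_pos: [0.5734, 0.0438, 0.2037]
tool_rot: [-2.021, -2.405, 0.0]
contact_force: [-0.9, 0.0, -3.8]
opening: 0.0155
grip_force: 70.0
```

Call:
{"method": "step_arm", "body": {
  "commands": [
    [0,[0,0,2],0],
    [0,[0,0,3],0],
    [0,[0,0,3],0]
  ]
}}

```text
t: 14.9
tool_pos: [0.5739, 0.0438, 0.2028]
tool_rot: [-2.021, -2.405, 0.001]
contact_force: [-6.6, -0.2, 9.2]
opening: 0.0157
grip_force: 71.5
```

Call:
{"method": "step_arm", "body": {
  "commands": [
    [30,[0,0,0],0],
    [50,[0,0,0],0],
    [50,[0,0,0],0],
    [50,[0,0,-40],0],
    [50,[0,0,-100],0],
    [50,[0,0,-160],0],
    [50,[0,0,-220],0],
    [50,[0,0,-260],0],
    [50,[0,0,-260],0],
    [50,[0,0,-260],0]
  ]
}}

```text
t: 16.15
tool_pos: [0.5733, 0.0437, 0.4595]
tool_rot: [-2.021, -2.404, 0.001]
contact_force: [-0.9, -0.4, 0.4]
opening: 0.0427
grip_force: 0.0
```

```bash
python3 - <<'E'
from h import *
c=eyes.camera_info("wrist");im=eyes.get_image("wrist");cv2.imwrite("pics/w7.png",im[...,::-1])
print(tool()[0])
A=eyes.get_image("top")[100:280,180:520];B=eyes.get_image("scene")[150:360,130:500]
f=lambda s:cv2.resize(s,(640,300),interpolation=cv2.INTER_CUBIC)
cv2.imwrite("pics/ts7.png",np.vstack([f(A),f(B)])[...,::-1])
E
```

```text
[0.5732582  0.04370431 0.45851362]
```

View pics/w7.png

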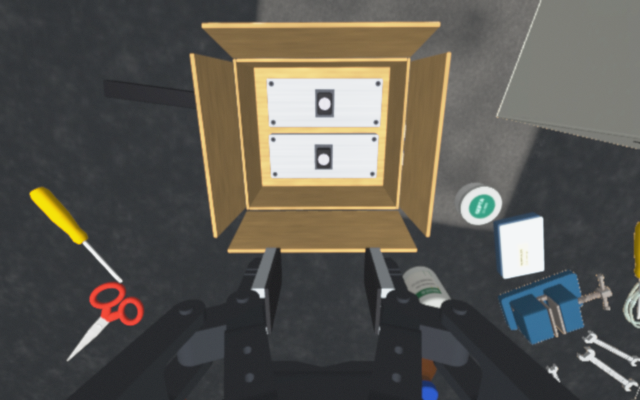

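View pics/ts7.png

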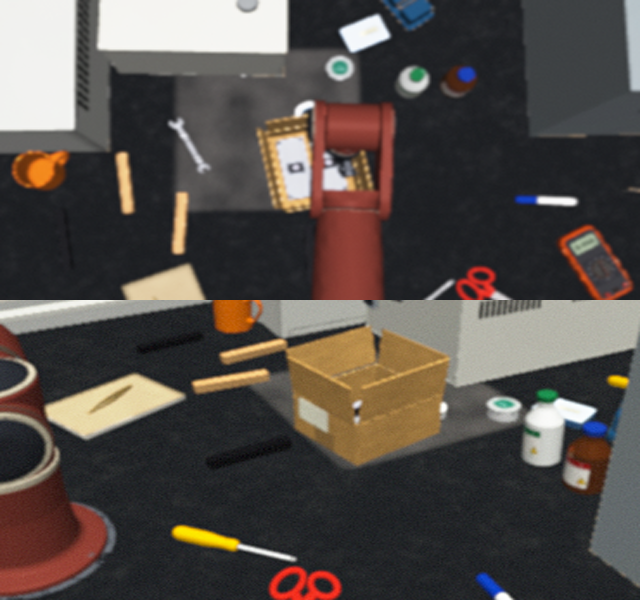

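```bash
cat >> h.py <<'E'
C=np.array([.5678,.0766]); TH=np.radians(10.1); RC=np.array([[np.cos(TH),-np.sin(TH)],[np.sin(TH),np.cos(TH)]])
def loc(p): return np.r_[RC.T@(np.asarray(p)[:2]-C)*1000, p[2]*1000 if len(p)>2 else 0]
def wor(x,y,z): return np.r_[C+RC@np.array([x,y])/1000, z/1000]
def tips(l):
    "tip waypoints in carton mm -> tool shifts mm"
    p,M=tool()
    for q in l: print(q, np.round(M.T@(wor(*q)+[0,0,.173]-p)*1000,0).astype(int).tolist())
E
python3 - <<'E'
from h import *
c=eyes.camera_info("wrist")
for n,uv,ax,h,hz in [("near",(203,145),0,-89,89),("far",(440,145),0,89,89),("left",(321,24),1,81,92.5),("right",(322,250),1,-81,92.5)]:
    best=min(((abs(np.hypot(q[ax]-h,q[2]-hz)-80),z,q) for z in np.arange(120,180,.5) for q in [loc(onplane(c,*uv,z/1000))]),key=lambda t:t[0])
    q=best[2];print(n,q.round(1),"ang",np.arctan2(q[2]-hz,-np.sign(h)*(q[ax]-h)).round(2),best[0])
ct=eyes.camera_info("top")
for u,v in [(333,144),(333,131)]: print(onplane(ct,u,v,0),loc(onplane(ct,u,v,0)),onplane(ct,u,v,.25))
for z in (0,.1,.2,.25,.3): print(z,onplane(c,500,115,z),loc(onplane(c,500,115,z)))
for z in (0,.25,.3): print(loc(onplane(c,430,288,z)),loc(onplane(c,405,275,z)), "bottle")
tips([(-160,0,200),(-160,0,147)])
E
```

```text
near [-100.2    7.5  168. ] ang 1.71 0.2144804692931359
far [ 97.5   7.1 168.5] ang 1.68 0.04977466863668667
left [ -1.2  96.4 171. ] ang 1.76 0.007546929405066294
right [ -1. -89. 172.] ang 1.67 0.09966050095997048
[0.79027512 0.12170335 0.        ] [226.93709075   5.38966012   0.        ] [0.73366918 0.12707052 0.25      ]
[0.84337862 0.12072858 0.        ] [279.04671189  -4.88258879   0.        ] [0.77965205 0.12622645 0.25      ]
0 [0.79625278 0.13621134 0.        ] [235.36633177  18.62454089   0.        ]
0.1 [0.7409177  0.13396552 0.1       ] [180.4949289   26.11745019 100.        ]
0.2 [0.68558262 0.13171969 0.2       ] [125.62352604  33.61035949 200.        ]
0.25 [0.65791508 0.13059678 0.25      ] [ 98.18782461  37.35681414 250.        ]
0.3 [0.63024754 0.12947387 0.3       ] [ 70.75212318  41.10326879 300.        ]
[ 172.07039926 -251.84394477    0.        ] [ 129.73297244 -227.54158232    0.        ] bottle
[ 71.85435258 -75.16817792 250.        ] [ 54.24040172 -65.05748744 250.        ] bottle
[ 51.81114324 -39.83302455 300.        ] [ 39.14188757 -32.56066847 300.        ] bottle
(-160, 0, 200) [33, -159, 86]
(-160, 0, 147) [33, -159, 139]
```

Call:
{"method": "step_arm", "body": {
  "commands": [
    [0,[10,-55,0],0],
    [0,[22,-110,0],0],
    [0,[33,-150,10],0],
    [0,[33,-159,60],0],
    [0,[33,-159,110],0],
    [0,[33,-159,139],0],
    [0,[33,-159,139],0],
    [0,[33,-159,139],0]
  ]
}}

```text
t: 17.3
tool_pos: [0.4115, 0.0489, 0.3226]
tool_rot: [2.021, 2.404, 0.001]
contact_force: [0.3, 0.1, 0.5]
opening: -0.0001
grip_force: 0.0
```

```bash
python3 - <<'E'
from h import *
p=tool()[0];print(loc(p)-[0,0,173],monitor.get_obs()["opening"])
tips([(-130,0,147),(-110,0,147),(-90,0,143),(-72,0,140),(-55,0,131),(-40,0,118),(-32,0,106),(-30,0,97),(-30,0,93)])
E
```

```text
[-1.58715240e+02  9.50648560e-02  1.49557513e+02] -8.631091111858174e-05
(-130, 0, 147) [0, 29, 3]
(-110, 0, 147) [0, 49, 3]
(-90, 0, 143) [0, 69, 7]
(-72, 0, 140) [0, 87, 10]
(-55, 0, 131) [0, 104, 19]
(-40, 0, 118) [0, 119, 32]
(-32, 0, 106) [0, 127, 44]
(-30, 0, 97) [0, 129, 53]
(-30, 0, 93) [0, 129, 57]
```

Call:
{"method": "step_arm", "body": {
  "commands": [
    [0,[0,29,3],0],
    [0,[0,49,3],0],
    [0,[0,69,6],0],
    [0,[0,87,10],0],
    [0,[0,104,19],0],
    [0,[0,119,32],0],
    [0,[0,127,44],0],
    [0,[0,129,52],0],
    [0,[0,129,55],0],
    [0,[0,129,55],0]
  ]
}}

```text
t: 18.55
tool_pos: [0.538, 0.071, 0.2667]
tool_rot: [-2.021, -2.405, 0.0]
contact_force: [-0.2, -0.3, 0.2]
opening: -0.0001
grip_force: 0.0
```

Call:
{"method": "step_arm", "body": {
  "commands": [
    [0,[0,0,2],0],
    [0,[0,0,3],0],
    [0,[0,0,3],0],
    [0,[0,0,-40],0],
    [0,[0,0,-100],0],
    [0,[0,40,-130],0],
    [0,[0,90,-130],0],
    [0,[0,130,-130],0],
    [0,[0,165,-130],0],
    [0,[0,165,-130],0]
  ]
}}

```text
t: 19.8
tool_pos: [0.702, 0.0996, 0.3958]
tool_rot: [-2.021, -2.405, 0.001]
contact_force: [-0.3, 0.7, -0.4]
opening: 0.0001
grip_force: 0.0
```

```bash
python3 - <<'E'
from h import *
p=tool()[0];print(loc(p)-[0,0,173])
im=eyes.get_image("wrist");cv2.imwrite("pics/w8.png",im[...,::-1])
tips([(135,0,200),(140,0,148)])
E
```

```text
[136.19475942  -0.93122891 222.80717497]
(135, 0, 200) [1, 0, 23]
(140, 0, 148) [1, 5, 75]
```

View pics/w8.png

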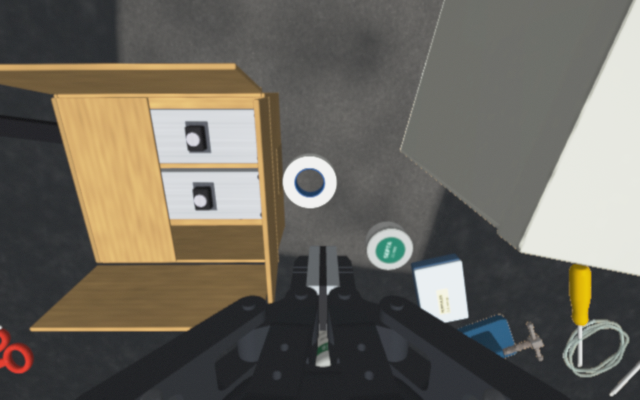

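Call:
{"method": "step_arm", "body": {
  "commands": [
    [0,[1,5,50],0],
    [0,[1,5,75],0],
    [0,[1,-26,75],0],
    [0,[1,-46,79],0],
    [0,[1,-64,83],0],
    [0,[1,-81,92],0],
    [0,[1,-96,105],0],
    [0,[1,-104,117],0],
    [0,[1,-106,126],0],
    [0,[1,-106,131],0],
    [0,[1,-106,132],0],
    [0,[1,-106,132],0]
  ]
}}

```text
t: 21.35
tool_pos: [0.5965, 0.0822, 0.2658]
tool_rot: [-2.021, -2.404, 0.002]
contact_force: [-5.2, 0.3, 6.7]
opening: 0.0001
grip_force: 3.2
```

Call:
{"method": "step_arm", "body": {
  "commands": [
    [0,[0,0,-60],0],
    [0,[0,0,-120],0],
    [0,[0,0,-180],0],
    [0,[-60,-30,-180],0],
    [0,[-120,-30,-180],0],
    [0,[-170,-30,-180],0],
    [0,[-170,-30,-180],0]
  ]
}}

```text
t: 22.22
tool_pos: [0.5964, -0.0936, 0.4446]
tool_rot: [2.027, 2.4, -0.0]
contact_force: [-0.3, 0.3, -0.1]
opening: 0.0001
grip_force: 0.0
```

```bash
python3 - <<'E'
from h import *
p=tool()[0];print(loc(p)-[0,0,173])
im=eyes.get_image("wrist");cv2.imwrite("pics/w9.png",im[...,::-1])
tips([(0,-140,152)])
E
```

```text
[  -1.7188861  -172.538229    271.59487391]
(0, -140, 152) [31, 1, 120]
```

View pics/w9.png

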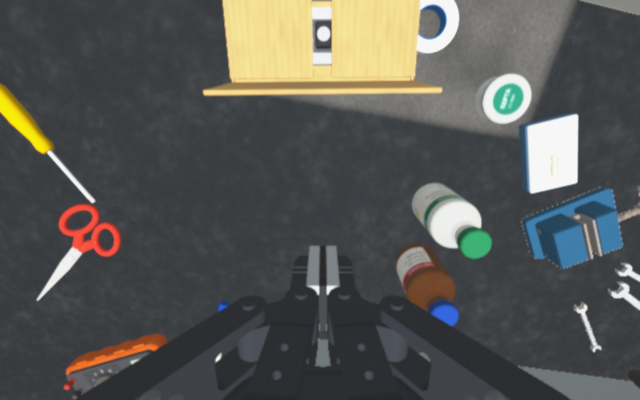

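Call:
{"method": "step_arm", "body": {
  "commands": [
    [0,[32,2,60],0],
    [0,[32,2,120],0],
    [0,[32,2,120],0],
    [0,[64,2,122],0],
    [0,[88,2,125],0],
    [0,[106,2,129],0],
    [0,[123,2,138],0],
    [0,[137,2,151],0],
    [0,[144,2,163],0],
    [0,[147,2,172],0],
    [0,[147,2,177],0],
    [0,[147,2,177],0]
  ]
}}

```text
t: 23.78
tool_pos: [0.5727, 0.0549, 0.2691]
tool_rot: [-2.02, -2.403, 0.0]
contact_force: [-7.2, 2.5, 9.7]
opening: 0.0005
grip_force: 5.0
```

Call:
{"method": "step_arm", "body": {
  "commands": [
    [0,[0,0,-60],0],
    [0,[0,0,-120],0],
    [0,[0,0,-150],0],
    [0,[60,0,-150],0],
    [0,[120,0,-150],0],
    [0,[165,0,-150],0],
    [0,[165,0,-100],0],
    [0,[165,0,-100],0]
  ]
}}

```text
t: 24.78
tool_pos: [0.5429, 0.2171, 0.3626]
tool_rot: [-2.017, -2.401, 0.013]
contact_force: [0.1, -0.2, -0.4]
opening: -0.0002
grip_force: 0.0
```

```bash
python3 - <<'E'
from h import *
p=tool()[0];print(loc(p)-[0,0,173])
E
```

```text
[8.98264672e-02 1.42718012e+02 1.89593887e+02]
```

Call:
{"method": "step_arm", "body": {
  "commands": [
    [0,[0,0,38],0],
    [0,[0,0,38],0],
    [0,[-35,0,40],0],
    [0,[-59,0,43],0],
    [0,[-77,0,47],0],
    [0,[-94,0,56],0],
    [0,[-108,0,69],0],
    [0,[-115,0,81],0],
    [0,[-118,0,90],0],
    [0,[-118,0,94],0],
    [0,[-118,0,94],0]
  ]
}}

```text
t: 26.15
tool_pos: [0.5643, 0.1014, 0.2732]
tool_rot: [-2.02, -2.405, 0.001]
contact_force: [-0.1, -0.2, 0.5]
opening: 0.0001
grip_force: 0.0
```

Call:
{"method": "step_arm", "body": {
  "commands": [
    [0,[0,0,-60],0],
    [0,[0,0,-120],0],
    [0,[0,0,-180],0],
    [0,[-30,-40,-210],0],
    [0,[-30,-40,-210],0],
    [0,[-30,-40,-210],0]
  ]
}}

```text
t: 26.9
tool_pos: [0.5301, 0.0649, 0.4835]
tool_rot: [-2.021, -2.405, -0.001]
contact_force: [0.2, 0.6, 0.4]
opening: -0.0001
grip_force: 0.0
```

```bash
python3 - <<'E'
from h import *
p=tool()[0];print(loc(p)-[0,0,173])
im=eyes.get_image("wrist")
s=eyes.get_image("scene")[150:350,230:500]
cv2.imwrite("pics/w10.png",np.vstack([im[:300],cv2.resize(s,(640,300))])[...,::-1])
E
```

```text
[-39.16014095  -4.93558213 310.48430976]
```

View pics/w10.png

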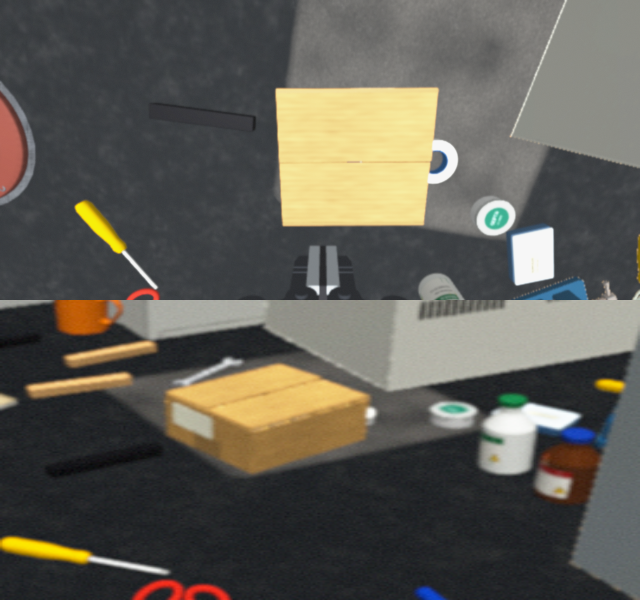

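The carton is closed, but the left flap stopped with no contact, so I'll press it fully down.

Call:
{"method": "step_arm", "body": {
  "commands": [
    [0,[30,40,60],0],
    [0,[30,40,120],0],
    [0,[30,40,180],0],
    [0,[30,40,208],0],
    [0,[30,40,213],0],
    [0,[30,40,215],0],
    [0,[30,40,215],0]
  ]
}}

```text
t: 27.88
tool_pos: [0.5644, 0.1018, 0.2691]
tool_rot: [-2.018, -2.404, 0.004]
contact_force: [-6.2, -0.3, 10.4]
opening: 0.0003
grip_force: 5.6
```

Call:
{"method": "step_arm", "body": {
  "commands": [
    [0,[0,0,-60],0],
    [0,[0,0,-120],0],
    [0,[0,0,-180],0],
    [0,[0,0,-200],0],
    [0,[0,0,-200],0],
    [0,[0,0,-200],0]
  ]
}}

```text
t: 28.62
tool_pos: [0.5644, 0.1012, 0.465]
tool_rot: [-2.018, -2.402, 0.006]
contact_force: [-0.2, -0.4, -0.1]
opening: 0.0001
grip_force: 0.0
```

```bash
python3 -c "
from station import *
print(finish_job())"
```

```text
the job is handed in; nothing more can be done
None
```

I packed the only two valve blocks, side by side on the carton floor with coils up; left the sticks out; folded the near and far flaps, then the right and left; and handed the job in at about 29 s, with no verdict returned.

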